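# Offer up the hat to the terracotta head

### The job

First press both hinged steel straps on the plywood work board down until they snap shut over the foot of the terracotta head. Then pick up the terracotta hat by its crown from its drying stand, carry it over the row of standing figures without disturbing them, the cup or the head, and hold it level above the flat top of the head, about one centimetre clear, centred and with its long axis along the head's (either way round), never letting it touch the head. Finish while holding it still there, gripped: do not set it down or let go.

Things in the scene. Friction and masses are not known exactly. Their poses are not given: they have to be found in the camera images.
- board: plywood work board, 280 (x) x 140 (y) x 18 mm thick, fixed to the table on the robot's left or right. Origin: centre of its underside, x along its length, roughly away from the robot, z up. The head stands on its middle; each end has a hinged steel strap pointing to the middle
- clip_near (a joint): opening of the near (robot-side) strap, rad: 0 = level, shut over the head's foot; 0.95 = open, where it starts, its free end 90 mm above the table. An over-centre spring in the hinge resists closing (about 4 N pressed down 32 mm from the hinge) until about 0.4, then snaps it to 0 and holds it; let go before that, it springs open again
- clip_far (a joint): opening of the far strap, rad: 0 = level, shut over the head's foot; 0.95 = open, where it starts, its free end 90 mm above the table. An over-centre spring in the hinge resists closing (about 4 N pressed down 32 mm from the hinge) until about 0.4, then snaps it to 0 and holds it; let go before that, it springs open again
- clip_near_hinge (a point): middle of the near strap's hinge axis; fixed at x = -117, y = 0, z = 32 mm in the board's frame. The strap is a flat steel bar 72 mm long from this axis, 30 wide, 5 thick; shut, its top is 34.5 mm above the table. Steel hinge cheeks up to 40 mm above the table stand within 11 mm of the axis, along x
- clip_far_hinge (a point): the same on the far strap: x = +117, y = 0, z = 32 mm in the board's frame; the far strap points from here to the board's -x. Same sizes
- clip_near_press (a point): point on the upper face of the near strap, mid-width, 32 mm from its hinge axis; moves with the strap. x points along the strap to its free end, z out of its upper face. With the strap shut it lies at x = -85, y = 0, z = 34.5 mm in the board's frame: a good place to press straight down from above
- clip_far_press (a point): the same point on the far strap; its x points from the hinge to the free end. With the strap shut it lies at x = +85, y = 0, z = 34.5 mm in the board's frame
- head: fired terracotta head (face with nose and moustache towards its -x), loose, 0.9 kg, standing on the middle of the board. Origin: centre of the underside of its square-cornered foot, 110 (x) x 90 (y) x 10 mm. The head is about 75 (x) x 60 (y) mm with nose and ears, and ends 85 mm above the origin in a flat oval top of 64 (x) x 48 (y) mm. Long axis = x
- head_top (a point): centre of the flat oval top of the head, 85 mm above the head's origin; axes as the head's: x along its long axis, z up
- hat: terracotta hat, about 0.28 kg, rigid. Origin: centre of its flat underside, z up. Oval brim 120 (x) x 84 (y) x 8 mm thick; crown on top of it from 8 to 58 mm above the underside, 74 (x) x 42 (y) mm, oval with flat sides (32 mm long) facing +y and -y: grip it across y. Same front and back
- stand: drying stand of the hat, fixed: plaster foot 70 mm and wooden disc 96 mm in diameter, top 40 mm above the table; the hat rests on it. It is on the other side of the row of figures from the board. Origin: centre of its underside
- slat: wooden slat between board and stand, fixed, 300 (x) x 60 (y) x 15 mm thick, carrying the row of figures. Origin: centre of its underside, x along the row
- cup: white ceramic cup, 72 mm across, 85 high, a bystander near the outer left side of the work. Origin: centre of its underside
- figure0: standing terracotta figure, nearest the robot in the row, 130 mm tall (top 145 mm above the table), 46 mm across, loose on the slat. Origin: centre of its underside
- figure1: standing terracotta figure, midmost in the row, 145 mm tall (top 160 mm above the table), 46 mm across, loose on the slat. Origin: centre of its underside
- figure2: standing terracotta figure, farthest in the row, 138 mm tall (top 153 mm above the table), 46 mm across, loose on the slat. Origin: centre of its underside

How it is judged (in metres and radians):
On the way, in this order (a step that is already met when the one before it is completed fails the run):
1. both straps are snapped shut (value of joint each of clip_near, clip_far below 0.06 rad), for 0.2 s.
2. the hat passes over the row of figures, above their tops (height (world z) of hat above 0.16 m and y of hat in the frame of slat between -0.06 and 0.06 m and x of hat in the frame of slat between -0.18 and 0.18 m), for 0.04 s.
At the end, for the whole second after the job is handed in: Both straps shut (under 0.06 rad); the hat held by the fingers, still (under 15 mm/s), level within 0.1 rad, its underside 3 to 20 mm above the head's top, centred within 9 mm, long axes aligned within 0.14 rad (either way round), touching neither head nor board; the head upright (all of step 1 and z of hat in the frame of head_top between 0.003 and 0.02 m and horizontal distance between hat and head_top below 0.009 m and angle between the x axis of hat and the x axis of head, either way round below 0.14 rad and angle between hat's own z axis and vertical below 0.1 rad and contact force between hat and head below 0.05 N and contact force between hat and board below 0.05 N and contact force between hat and the fingers above 2 N and linear speed of hat below 0.015 m/s and angle between head's own z axis and vertical below 0.05 rad); the arm keeps its last pose, push and grip.
It fails at once if the hat touches the head (contact force between hat and head above 0.2 N).
It fails at once if the head is shoved out of place (distance of head from where it was at the start of the episode above 0.012 m).
It fails at once if a figure of the row is shifted or toppled (distance of any of figure0, figure1, figure2 from where it was at the start of the episode above 0.015 m or angle between any of figure0, figure1, figure2's own z axis and vertical above 0.25 rad).
It fails at once if the cup is shifted (distance of cup from where it was at the start of the episode above 0.02 m).
It also fails if it takes over 66 s, if anything falls off the work surface, if the arm or the gripper's body presses on something with over 40 N, if the wrist force passes 120 N, or if a joint passes its speed limit or range.

### The arm

A 6-joint arm with a two-finger parallel gripper is mounted at the origin on the work surface. World frame = base frame: x ahead of the robot, y to its left, z up, the work surface at z = 0. Lengths are in mm, angles in rad, forces in N, time in s.
With the tool pointing down it reaches from about 275 to 1000 mm from the base axis. Payload 8.4 kg.
Tool frame: the origin (TCP) lies at the very end of the fingers, on their centre line; the grasp point (between the pads) lies 19 mm behind it; z points along the fingers, y is the line along which they close (so a half turn about z gives the same grasp; the last joint's range is limited). The gripper opens to 85 mm and grips with 20 to 120 N. Pads are 22 mm wide; open, the fingers measure 114 mm over their backs; the gripper's body (76 mm by 85 mm) begins 54 mm behind the grasp point. The pads swing forward as they close: fully open they stand 13 mm farther back than shut.
Start: joints at [-1.202, 0.353, 1.633, -0, 1.155, -0.002], TCP at [226.474, -582.527, 231.281] pointing down, gripper open.
Joint ranges: [-2.63, 2.63], [-0.92, 2.1], [0.06, 2.66], [-1.3, 4.44], [0, 2.69], [-3.02, 3.02]. Speed limits (rad/s): [2.22, 2.22, 2.79, 3.14, 3.14, 3.14].

### API

Orientations are given as [roll, pitch, yaw] about the fixed x, y, z axes, in that order (R = Rz(yaw) Ry(pitch) Rx(roll)).
In Python, from rig import sensors, grab_frame, camera_params, order gives the robot as it stands. The module is installed in compiled form; this text tells all that it offers.
- The arm moves only by the tool move_arm, never from a script. Its argument "motion" is a list of rows, each a list of 7 numbers: the turn, a rotation vector about the tool's x, y, z in parts of the range, where 1.0 means 2 rad, then the shift along the tool's x, y, z in parts of the range, where 1.0 means 0.6 m, then the finger opening in m, from 0 to 0.0854. A call has 1 to 8 rows; each row is the pose to reach, as a shift and turn from the pose commanded when the call began, along the tool's axes at that moment; what a row does not reach only later rows make up. A row lasts 1/8 s, in which the tool goes at most 62.5 mm and 10.7 degrees, less where a joint would pass 70% of its speed; a pose out of reach is approached as far as the arm can. A shift or turn number past 1, either way, is cut back to 1. A call with a gripper value outside its range is refused whole. The fingers move at their own pace and stop on an object; "grip_force" is the grip in N (left out, the last holds). Time passes only in rows, so rows that repeat a pose let the fingers close. It gives the time, the measured TCP pose, the force, the opening and the grip force at its end, in the units of the state.
- sensors.sense(): the state, without advancing time (a new reading comes with each control period).
- grab_frame(name): name is "scene" or "top"; returns (picture, depth): 420x560x3 uint8, red, green, blue; 420x560 float32, mm along the optical axis (not along the pixel's ray), 0 where there is no reading.
- camera_params(name): a dict with "camera_matrix" (3x3 intrinsics, pixels), "world_from_camera" (4x4, takes a point from camera to world coordinates). Camera axes: x right, y down, z forward; pixel columns grow to the right and rows downward; lengths in mm; the calibration is good to about 2 mm. A picture is of the moment at which its call begins. camera_params takes no time and is no camera call.
- order.sign_off(): hands the job in; it is judged then, once.
The state is a dict: "clock": time; "qpos": joint angles; "qvel": joint speeds; "joint_efforts": joint torques, N m; "eef_pos": TCP position; "tcp_rot": TCP orientation; "contact_force": force on the tool from outside, world axes, zero at the start; "wrist_torque": the same for the moment, N m; "opening": opening from 0.0 (shut) to 1.0 (fully open); "grasp_force": force on a finger pad.
Only numpy, scipy, OpenCV 4.12 (cv2) and the standard library are available. Lean on these libraries where they do the work, as an engineer would, in place of code of your own. Each camera call takes 0.05 s, during which the arm holds its last target. There are 200 camera calls.

## Working session

There is one attempt and no reset: what is moved stays moved. The work goes in short steps, Python scripts to look and compute and a tool call to move; the robot and the scene stay as the last step left them, time stands still between calls to the robot, and variables do not carry over. Pictures are saved under pics/ and viewed, at most 10 in all, crops included, and the job is handed in when it is done.

Besides the shell and the picture viewer there is one more tool, called as name(argument=value, ...) on one line, values as JSON. move_arm: Moves the arm, as the interface text tells. Its arguments: {"type":"object","properties":{"motion":{"type":"array","items":{"type":"array","items":{"type":"number"}}},"grip_force":{"type":"number"}},"required":["motion"]}

```bash
mkdir -p pics
cat > h.py <<'E'
import numpy as np, cv2
from rig import sensors, grab_frame, camera_params, order
def cloud(name):
    im,d=grab_frame(name); p=camera_params(name); K=np.array(p["camera_matrix"]); T=np.array(p["world_from_camera"])
    v,u=np.mgrid[:d.shape[0],:d.shape[1]]
    c=np.stack([(u-K[0,2])/K[0,0]*d,(v-K[1,2])/K[1,1]*d,d],-1)
    w=c@T[:3,:3].T+T[:3,3]; w[d==0]=np.nan
    return im,d,w
E
python3 - <<'E'
from h import *
for n in("scene","top"):
    im,d,w=cloud(n); cv2.imwrite(f"pics/{n}0.png",im[:,:,::-1]); np.save(n+"_w.npy",w); np.save(n+"_i.npy",im)
    p=camera_params(n); print(n,np.round(p["camera_matrix"],1).tolist(),np.round(p["world_from_camera"],3).tolist())
print(sensors.sense())
E
```

```text
scene [[422.3, 0.0, 282.9], [0.0, 422.3, 211.2], [0.0, 0.0, 1.0]] [[0.815, 0.39, -0.428, 936.945], [0.579, -0.533, 0.617, -469.573], [0.013, -0.75, -0.661, 704.402], [0.0, 0.0, 0.0, 1.0]]
top [[521.2, 0.0, 277.1], [0.0, 521.2, 220.5], [0.0, 0.0, 1.0]] [[-0.024, -0.993, 0.119, 417.795], [-1.0, 0.025, 0.011, 55.775], [-0.014, -0.118, -0.993, 1134.19], [0.0, 0.0, 0.0, 1.0]]
{'clock': 0.1, 'qpos': array([-1.20243446e+00,  3.53608963e-01,  1.63407513e+00, -3.73801613e-05,
        1.15520811e+00, -2.42404292e-03]), 'qvel': array([-0.0011376 , -0.00196373, -0.00251843,  0.00063118, -0.00036033,
        0.00059803]), 'joint_efforts': array([ 1.93699845e-03, -6.06350470e+01, -3.42815566e+01,  7.31602086e-05,
        3.91365160e-03,  5.13002504e-06]), 'eef_pos': array([ 226.2836852 , -582.12476028,  230.6114009 ]), 'tcp_rot': array([-3.14029303e+00,  3.10284353e-05,  3.70801043e-01]), 'contact_force': array([ 0.21361834, -0.2443623 , -0.19794588]), 'wrist_torque': array([ 0.0323766 , -0.0101877 , -0.04845078]), 'grasp_force': 0.0, 'opening': 1.0032476155438257}
```

View pics/scene0.png

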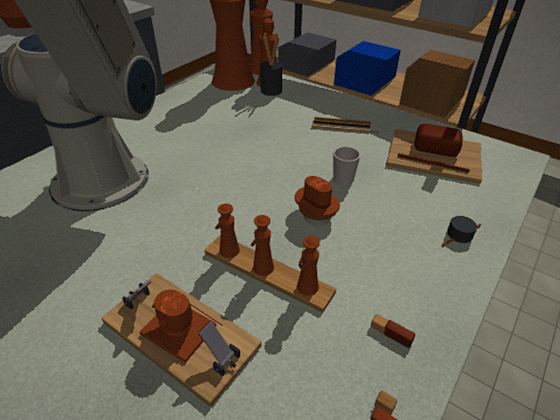

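View pics/top0.png

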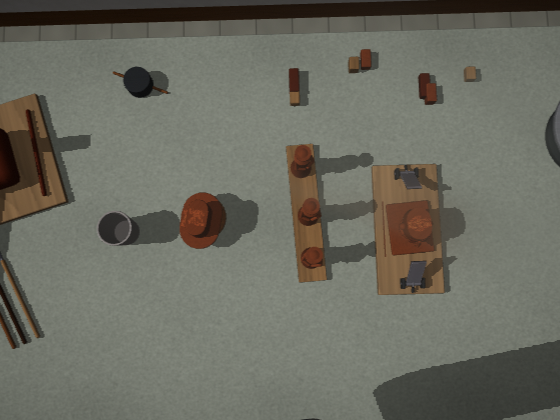

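The top view has the board at (408,230), head top at (420,224), straps at (410,180) and (416,275), row at (305,213), hat at (203,220) and cup at (116,229). The scene view shows the same layout, with the board to the robot's right.

```bash
cat > m.py <<'E'
from h import *
def rect(P):
    (c,s,a)=cv2.minAreaRect(P[:,:2].astype(np.float32)); return np.round(c,1),np.round(s,1),round(a,1)
def rep(t,P,m=''):
    if len(P)<8: print(t,m,'few',len(P)); return
    c,s,a=rect(P); print(t,m,len(P),'rect',c,s,a,'mean',P.mean(0).round(1),'z',np.percentile(P[:,2],[5,50,95]).round(1))
def pts(w,im,x,y,z):
    k=(w[...,0]>x[0])&(w[...,0]<x[1])&(w[...,1]>y[0])&(w[...,1]<y[1])&(w[...,2]>z[0])&(w[...,2]<z[1])
    return w[k]
E
python3 - <<'E'
from m import *
T=np.load('top_w.npy')
for n,u,v in [('board',383,280),('head',420,222),('hat',200,217),('fig0',312,257),('fig1',311,208),('fig2',303,153),('cup',116,229),('near',416,268),('far',411,181),('table',250,330)]: print(n,T[v,u].round(1))
for n in('scene','top'):
    w=np.load(n+'_w.npy'); im=np.load(n+'_i.npy')
    w[np.isnan(w)]=-9999
    B=((200,620),(-380,-130))
    rep(n,pts(w,im,*B,(13,22)),'board')
    rep(n,pts(w,im,*B,(24,31)),'foot')
    rep(n,pts(w,im,*B,(97,108)),'headtop')
    H=((300,560),(130,300))
    rep(n,pts(w,im,*H,(42,53)),'brim'); rep(n,pts(w,im,*H,(92,103)),'crown')
    S=((200,620),(-120,60))
    rep(n,pts(w,im,*S,(11,19)),'slat')
    rep(n,pts(w,im,*S,(110,170)),'figs')
E
```

```text
board [ 418.3 -153.1   19.9]
head [ 531.  -216.6  101.4]
hat [552.6 221.8  98.4]
fig0 [464.9   2.  140.2]
fig1 [556.9   1.8 156. ]
fig2 [664.3  13.7 153.9]
cup [542.6 419.9   8.2]
near [ 440.7 -209.6   78.1]
far [ 618.9 -209.6   76.5]
table [319.  131.8   0.9]
scene board 4271 rect [ 503.9 -214.2] [232.9 140.5] 0.4 mean [ 507.1 -228.    17.3] z [15.1 17.2 19.4]
scene foot 1470 rect [ 488.  -220.2] [192.9  90.6] 4.7 mean [ 537.2 -229.2   27.3] z [25.2 27.2 29.3]
scene headtop 770 rect [ 528.9 -216.4] [64.  49.4] 4.2 mean [ 530.5 -217.2  102.1] z [ 99.9 102.2 103.9]
scene brim 239 rect [524.3 208. ] [36.1 85.7] 54.6 mean [526.3 206.   46.8] z [43.8 46.7 50.1]
scene crown 194 rect [539.1 227.3] [41.6 47.4] 0.3 mean [540.6 226.   96.6] z [93.8 96.8 98.7]
scene slat 1249 rect [520.2  -0.9] [201.9  61.7] 3.9 mean [532.   -5.2  14.2] z [12.  14.1 16.7]
scene figs 621 rect [515.5  -2.8] [125.3  36.3] 2.9 mean [528.   -5.6 133.5] z [111.4 136.9 153.7]
top board 4043 rect [ 503.9 -212. ] [232.  141.2] 0.0 mean [ 496.7 -208.    18.5] z [15.  18.6 21.3]
top foot 1135 rect [ 506.2 -206.5] [229.6 127.6] 1.4 mean [ 522.9 -204.6   28.1] z [24.9 28.2 30.7]
top headtop 670 rect [ 528.1 -214.4] [63.8 48.7] 7.6 mean [ 528.  -213.8  103.5] z [100.  103.7 106.5]
top brim 665 rect [526.8 225.3] [66.3 95.1] 0.0 mean [524.  226.8  48.9] z [45.2 49.1 52.2]
top crown 413 rect [537.9 229.4] [45.7 42.6] 88.7 mean [539.9 229.4  98.8] z [ 95.3  99.1 101.8]
top slat 1569 rect [520.7   1.9] [201.6  60. ] 3.8 mean [516.3   4.6  15.7] z [12.5 15.7 18.5]
top figs 521 rect [515.5   1. ] [ 37.6 122.1] 89.7 mean [5.187e+02 2.000e-01 1.433e+02] z [115.7 142.4 157.4]
```

Run:
```python
from m import *
for n in('scene','top'):
    w=np.load(n+'_w.npy'); im=np.load(n+'_i.npy'); w[np.isnan(w)]=-9999
    B=((300,760),(-380,-120))
    rep(n,pts(w,im,*B,(14,22)),'board')
    rep(n,pts(w,im,(450,600),(-285,-155),(25,30.5)),'foot')
    P=pts(w,im,*B,(97,108)); rep(n,P,'headtop'); 
    for t,zz in(('brim',(42,54)),('crown',(91,104)),('hatall',(42,110))):
        P=pts(w,im,(420,660),(130,310),zz); rep(n,P,t)
        A=np.c_[P[:,:2],np.ones(len(P))]; print('  plane',np.linalg.lstsq(A,P[:,2],rcond=None)[0].round(4))
    rep(n,pts(w,im,(300,760),(-120,80),(11,19)),'slat')
    for i,(a,b) in enumerate(((430,510),(510,610),(610,700))): rep(n,pts(w,im,(a,b),(-70,70),(100,170)),f'fig{i}')
    rep(n,pts(w,im,(440,640),(330,480),(70,95)),'cup')
    for k,(a,b) in(('near',(350,475)),('far',(580,700))): 
        P=pts(w,im,(a,b),(-260,-180),(45,100)); rep(n,P,k+' strap')
        A=np.c_[P[:,:2],np.ones(len(P))]; print('  plane',np.linalg.lstsq(A,P[:,2],rcond=None)[0].round(4))
w=np.load('top_w.npy');w[np.isnan(w)]=-9999
import scipy.ndimage as nd
im=np.load('top_i.npy'); c=im[170:265,165:245]; s=np.load('scene_i.npy')[165:230,280:355]
cv2.imwrite('pics/hat.png',np.hstack([cv2.resize(c[:,:,::-1],(400,475)),cv2.resize(s[:,:,::-1],(400,475))]))
```

```text
scene board 5892 rect [ 528.2 -214.1] [281.5 140.4] 0.4 mean [ 546.4 -225.9   17.3] z [15.2 17.3 19.4]
scene foot 1376 rect [ 529.3 -216.8] [110.2  90.6] 4.7 mean [ 541.4 -229.4   27.3] z [25.6 27.3 29.2]
scene headtop 770 rect [ 528.9 -216.4] [64.  49.4] 4.2 mean [ 530.5 -217.2  102.1] z [ 99.9 102.2 103.9]
scene brim 573 rect [555.1 217.5] [116.   83.1] 13.5 mean [562.2 210.4  47. ] z [43.5 46.8 51.3]
  plane [1.8000e-03 1.2600e-02 4.3304e+01]
scene crown 343 rect [553.6 226.4] [44.7 71.9] 80.8 mean [554.8 223.6  96.3] z [92.7 96.6 98.6]
  plane [-1.0200e-02  3.7900e-02  9.3485e+01]
scene hatall 1249 rect [555.1 217.5] [116.   83.1] 13.5 mean [560.  213.7  67.3] z [44.8 59.1 97.8]
  plane [-0.0833  0.4068 27.0219]
scene slat 2076 rect [569.7   2.5] [301.  62.] 4.0 mean [588.9  -1.4  14.2] z [12.  14.1 16.6]
scene fig0 327 rect [469.4  -5.1] [32.8 32.7] 29.3 mean [472.8  -8.2 123.6] z [102.8 124.9 140. ]
scene fig1 429 rect [561.4  -0.9] [32.3 34.6] 22.2 mean [565.1  -5.5 132.3] z [103.9 127.1 154.7]
scene fig2 433 rect [667.4  11.7] [33.5 34.3] 47.6 mean [669.    7.  128.9] z [104.
[... 1236 characters left out ...]
.5]
top fig0 262 rect [469.2  -0.9] [37.2 29.6] 90.0 mean [468.6  -1.5 135.2] z [104.4 139.9 144.2]
top fig1 312 rect [5.612e+02 2.000e-01] [42.1 30.7] 88.7 mean [558.8   2.  143.6] z [106.4 153.5 158.2]
top fig2 317 rect [666.   11.2] [31.9 39.4] 3.5 mean [663.1  14.  136.9] z [105.3 146.7 151.3]
top cup 371 rect [536.7 398.6] [70.1 71.3] 0.6 mean [537.7 401.9  82.5] z [71.6 84.3 88.8]
top near strap 295 rect [ 434.5 -212.3] [30.5 39.6] 88.7 mean [ 436.4 -211.8   71.6] z [48.1 72.6 91.7]
  plane [ 1.305300e+00 -4.120000e-02 -5.066776e+02]
top far strap 219 rect [ 620.7 -212.8] [34.7 38.8] 88.1 mean [ 618.7 -211.    73.2] z [47.9 76.5 92.4]
  plane [-1.293000e+00 -1.930000e-02  8.690967e+02]
```

View pics/hat.png

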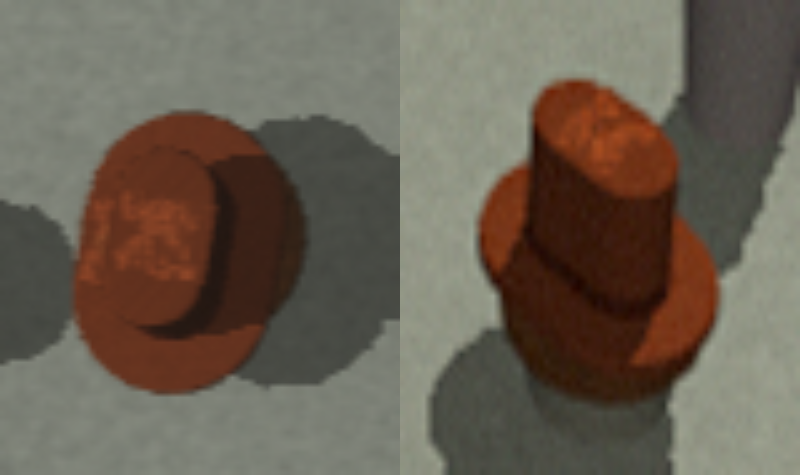

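The crops show the hat level on its stand, with the crown's long axis about 10° clockwise of world x. Heights and sizes match the text: head top about 103, crown about 98, head centre about (529,-215.5), hat about (553,227.5). I'll move above the near strap with the fingers shut.

Careful with the scale: shifts go in shares of 0.6 m and turns go in shares of 2 rad. That gives: 0.336 m / 0.6 = 0.56, 0.282 m / 0.6 = 0.47, 0.371 rad / 2 = 0.1855.

move_arm(motion=[[0,0,0.03,0.075,-0.06,0.0167,0],[0,0,0.06,0.15,-0.12,0.035,0],[0,0,0.09,0.23,-0.1817,0.055,0],[0,0,0.12,0.31,-0.245,0.075,0],[0,0,0.15,0.39,-0.3083,0.095,0],[0,0,0.1855,0.47,-0.3717,0.115,0],[0,0,0.1855,0.56,-0.4417,0.135,0],[0,0,0.1855,0.56,-0.4417,0.135,0]])

```text
clock: 1.1
eef_pos: [444.5, -210.5, 149.4]
tcp_rot: [-3.14, 0.001, 0.004]
contact_force: [-0.2, -0.3, 0.1]
opening: -0.001
grasp_force: 0.0
```

Run:
```python
from m import *
# refined yaw/centre of crown, head top, foot via convex hull moments
def fit(P):
    h=cv2.convexHull(P[:,:2].astype(np.float32)); M=cv2.moments(h)
    c=np.array([M['m10'],M['m01']])/M['m00']; a=.5*np.arctan2(2*M['mu11'],M['mu20']-M['mu02'])
    return c.round(1),round(a,3)
for n in('scene','top'):
    w=np.load(n+'_w.npy'); w[np.isnan(w)]=-9999; im=0
    print(n,'crown',fit(pts(w,im,(420,660),(130,310),(91,104))),'brim',fit(pts(w,im,(420,660),(130,310),(42,54))),'head',fit(pts(w,im,(450,600),(-285,-155),(98,108))))
s=sensors.sense(); print(s['eef_pos'],s['tcp_rot'],s['opening'],s['contact_force'])
```

```text
scene crown (array([553. , 225.9]), np.float64(-0.227)) brim (array([555.2, 221.7]), np.float64(-0.027)) head (array([ 528.8, -216.2]), np.float64(0.038))
top crown (array([552.3, 228.3]), np.float64(-0.186)) brim (array([552.6, 226.8]), np.float64(-0.212)) head (array([ 528.1, -214.5]), np.float64(0.116))
[ 444.46367423 -210.48741498  149.42898036] [-3.14040486e+00  1.19970833e-03  4.05217378e-03] -0.0013952000389051865 [-0.18494886 -0.34161681  0.09149518]
```

move_arm(motion=[[0,0,0,-0.0017,0.0042,0.05,0],[0,0,0,-0.0017,0.0042,0.1,0],[0,0,0,-0.0017,0.0042,0.125,0],[0,0,0,-0.0017,0.0042,0.1417,0],[0,0,0,-0.0017,0.0042,0.1583,0],[0,0,0,-0.0017,0.0042,0.1717,0],[0,0,0,-0.0017,0.0042,0.18,0],[0,0,0,-0.0017,0.0042,0.18,0]])

```text
clock: 2.1
eef_pos: [442.2, -216.1, 41.9]
tcp_rot: [-3.141, 0.001, -0.0]
contact_force: [-0.2, 0.1, 0.5]
opening: 0.0
grasp_force: 0.0
```

Run:
```python
from m import *
im,d,w=cloud('top'); cv2.imwrite('pics/t1.png',cv2.resize(im[140:320,340:480][:,:,::-1],(560,600)))
s=sensors.sense(); print(s['eef_pos'],s['contact_force'])
```

```text
[ 442.46302284 -216.18226837   42.15561882] [ 0.20401264 -0.16891754  0.5153517 ]
```

Force is near zero at TCP z = 42, so the strap has probably snapped shut. I'll go up and across to the far strap.

Converted, 0.171 m / 0.6 = 0.285, -0.003 m / 0.6 = -0.005.

move_arm(motion=[[0,0,0,0,0,-0.0917,0],[0,0,0,0,0,-0.1833,0],[0,0,0,0.07,-0.0017,-0.1833,0],[0,0,0,0.1417,-0.0033,-0.1833,0],[0,0,0,0.2133,-0.005,-0.1833,0],[0,0,0,0.285,-0.005,-0.1833,0],[0,0,0,0.285,-0.005,-0.1833,0],[0,0,0,0.285,-0.005,-0.1333,0]])

```text
clock: 3.15
eef_pos: [614.8, -213.7, 124.0]
tcp_rot: [3.14, -0.004, 0.0]
contact_force: [-0.6, 0.9, -0.7]
opening: -0.001
grasp_force: 0.0
```

Converted, 0.08 m / 0.6 = 0.1333, 0.073 m / 0.6 = 0.1217.

move_arm(motion=[[0,0,0,0,0,0.05,0],[0,0,0,0,0,0.075,0],[0,0,0,0,0,0.0917,0],[0,0,0,0,0,0.1083,0],[0,0,0,0,0,0.1217,0],[0,0,0,0,0,0.1333,0],[0,0,0,0,0,0.1333,0]])

```text
clock: 4.03
eef_pos: [613.0, -213.1, 41.4]
tcp_rot: [-3.141, 0.001, -0.0]
contact_force: [-0.1, -0.5, 0.7]
opening: -0.006
grasp_force: 0.0
```

Converted, -0.22 m / 0.6 = -0.3667, -0.2 m / 0.6 = -0.3333.

move_arm(motion=[[0,0,0,0,0,-0.0917,0],[0,0,0,0,0,-0.1833,0],[0,0,0,0,0,-0.2667,0.085],[0,0,0,0,-0.0833,-0.3333,0.085],[0,0,0,0,-0.1667,-0.3667,0.085],[0,0,0,0,-0.2667,-0.3667,0.085],[0,0,0,0,-0.2667,-0.3667,0.085]])

```text
clock: 4.9
eef_pos: [613.6, -49.7, 263.0]
tcp_rot: [-3.141, -0.001, 0.004]
contact_force: [0.8, -0.4, 0.5]
opening: 0.999
grasp_force: 0.0
```

Run:
```python
from m import *
for n in('scene','top'):
    im,d,w=cloud(n); w[np.isnan(w)]=-9999
    for k,(a,b) in(('near',(410,470)),('far',(590,650))): rep(n,pts(w,im,(a,b),(-228,-198),(22,100)),k)
    rep(n,pts(w,im,(450,600),(-285,-155),(97,108)),'head')
    c=im[140:320,340:480] if n=='top' else im[220:410,80:290]
    cv2.imwrite(f'pics/{n}2.png',cv2.resize(c[:,:,::-1],(560,600)))
print(sensors.sense()['eef_pos'],sensors.sense()['tcp_rot'])
```

```text
scene near 338 rect [ 440.  -213.3] [29.2 60. ] 88.5 mean [ 435.7 -214.8   33.9] z [31.7 33.8 36. ]
scene far 544 rect [ 620. -213.] [29.9 59.8] 89.7 mean [ 620.8 -213.7   34.2] z [31.9 34.2 36.6]
scene head 772 rect [ 529.2 -215.8] [65.7 48.8] 2.2 mean [ 530.6 -217.2  102.1] z [ 99.5 102.2 104.1]
top near few 0
top far 374 rect [ 619.8 -212.5] [28.9 59.6] 89.9 mean [ 619.7 -212.5   35.5] z [31.9 35.5 39. ]
top head 26 rect [ 556.2 -208.8] [18.1  6.6] 88.6 mean [ 556.3 -210.6  103.1] z [100.  103.4 107. ]
[613.61708809 -52.88801621 262.4611555 ] [ 3.14117932e+00 -1.48291786e-04  1.54498147e-03]
```

View pics/scene2.png

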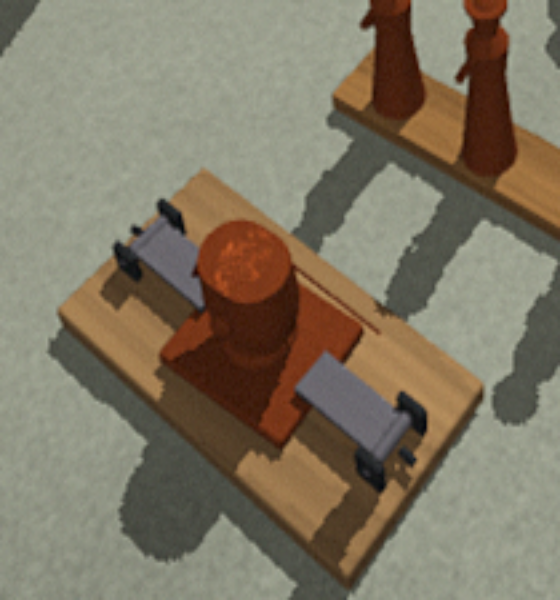

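Both straps lie flat (tops about 34 mm, pixels (165,262) and (350,390) in the crop) and the head has not moved. Next I go above the hat with the gripper open.

Converted, -0.28 m / 0.6 = -0.4667, -0.0605 m / 0.6 = -0.1008, 0.19 rad / 2 = 0.095.

move_arm(motion=[[0,0,0.025,-0.02,-0.0833,0,0.085],[0,0,0.05,-0.04,-0.1667,0,0.085],[0,0,0.075,-0.06,-0.25,0,0.085],[0,0,0.095,-0.08,-0.3333,0,0.085],[0,0,0.095,-0.1008,-0.4167,0,0.085],[0,0,0.095,-0.1008,-0.4667,0.05,0.085],[0,0,0.095,-0.1008,-0.4667,0.1333,0.085],[0,0,0.095,-0.1008,-0.4667,0.1667,0.085]])

```text
clock: 6.0
eef_pos: [552.2, 225.2, 159.2]
tcp_rot: [3.139, 0.003, -0.191]
contact_force: [-0.5, -0.7, -0.0]
opening: 0.995
grasp_force: 0.0
```

move_arm(motion=[[0,0,0,0,0,0,0.085],[0,0,0,0,0,0,0.085]])

```text
clock: 6.25
eef_pos: [554.3, 226.1, 163.3]
tcp_rot: [-3.141, -0.001, -0.191]
contact_force: [0.3, 0.8, 0.4]
opening: 0.992
grasp_force: 0.0
```

Run:
```python
from m import *
im,d,w=cloud('scene'); w[np.isnan(w)]=-9999
rep('s',pts(w,im,(420,660),(130,310),(91,101)),'crown')
cv2.imwrite('pics/s3.png',cv2.resize(im[90:260,220:440][:,:,::-1],(770,595)))
print(sensors.sense()['eef_pos'],sensors.sense()['tcp_rot'])
```

```text
s crown 347 rect [552.8 226.1] [43.9 71.4] 80.5 mean [554.6 223.5  96.2] z [92.1 96.6 98.6]
[554.38798166 226.34279847 163.59810106] [-3.14054207e+00 -1.70518169e-03 -1.91210933e-01]
```

View pics/s3.png

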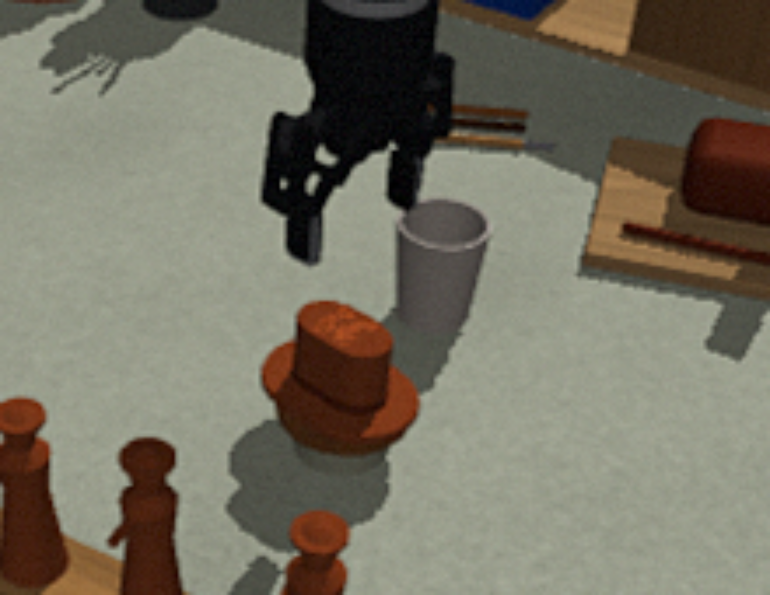

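The open fingers (300,250) and (405,195) stand above and either side of the crown (345,330), clear of the cup (440,260). Descend and grip.

Converted, 0.105 m / 0.6 = 0.175, -0.001 m / 0.6 = -0.0017.

move_arm(motion=[[0,0,0,-0.0017,-0.0017,0.0417,0.085],[0,0,0,-0.0017,-0.0017,0.0833,0.085],[0,0,0,-0.0017,-0.0017,0.1167,0.085],[0,0,0,-0.0017,-0.0017,0.1467,0.085],[0,0,0,-0.0017,-0.0017,0.1667,0.085],[0,0,0,-0.0017,-0.0017,0.175,0.085],[0,0,0,-0.0017,-0.0017,0.175,0.085],[0,0,0,-0.0017,-0.0017,0.175,0.06]], grip_force=50)

```text
clock: 7.3
eef_pos: [552.9, 228.0, 57.9]
tcp_rot: [-3.141, -0.001, -0.19]
contact_force: [0.2, -0.5, 0.1]
opening: 0.813
grasp_force: 0.0
```

move_arm(motion=[[0,0,0,0,0,0,0.05],[0,0,0,0,0,0,0.046],[0,0,0,0,0,0,0.043],[0,0,0,0,0,0,0.03],[0,0,0,0,0,0,0.03],[0,0,0,0,0,0,0.03],[0,0,0,0,0,0,0.03]], grip_force=50)

```text
clock: 8.18
eef_pos: [552.7, 228.0, 57.6]
tcp_rot: [-3.141, -0.0, -0.19]
contact_force: [-0.2, -0.3, 5.4]
opening: 0.491
grasp_force: 51.0
```

Converted, -0.17 m / 0.6 = -0.2833, -0.16 m / 0.6 = -0.2667.

move_arm(motion=[[0,0,0,0,0,-0.01,0.03],[0,0,0,0,0,-0.0333,0.03],[0,0,0,0,0,-0.075,0.03],[0,0,0,0,0,-0.125,0.03],[0,0,0,0,0,-0.175,0.03],[0,0,0,0,0,-0.225,0.03],[0,0,0,0,0,-0.2667,0.03],[0,0,0,0,0,-0.2833,0.03]])

```text
clock: 9.18
eef_pos: [553.0, 228.0, 229.4]
tcp_rot: [-3.14, -0.002, -0.19]
contact_force: [0.1, -0.4, -1.5]
opening: 0.485
grasp_force: 50.7
```

move_arm(motion=[[0,0,0,0,0,0,0.03],[0,0,0,0,0,0,0.03]])

```text
clock: 9.43
eef_pos: [551.8, 227.6, 226.2]
tcp_rot: [3.141, 0.001, -0.19]
contact_force: [0.2, -0.0, -1.0]
opening: 0.487
grasp_force: 50.7
```

Run:
```python
from m import *
for n in('scene','top'):
    im,d,w=cloud(n); w[np.isnan(w)]=-9999
    P=pts(w,im,(430,680),(130,330),(200,236)); rep(n,P,'brim')
    cv2.imwrite(f'pics/{n}4.png',cv2.resize(im[60:260,220:440][:,:,::-1],(660,600)))
s=sensors.sense(); print(s['eef_pos'],s['tcp_rot'],s['contact_force'],s['grasp_force'])
```

```text
scene brim 825 rect [554.4 216.9] [115.5  86.6] 16.5 mean [563.  208.3 217.7] z [210.1 215.7 231.9]
top brim 502 rect [546.6 221.4] [ 60.5 113.9] 49.9 mean [538.2 231.3 217.7] z [214.8 217.6 220.7]
[551.82123607 227.60638641 226.09593228] [ 3.14048298e+00  1.66825694e-03 -1.90209841e-01] [-0.36583416  0.46663217 -2.08688619] 50.689896941185
```

View pics/scene4.png

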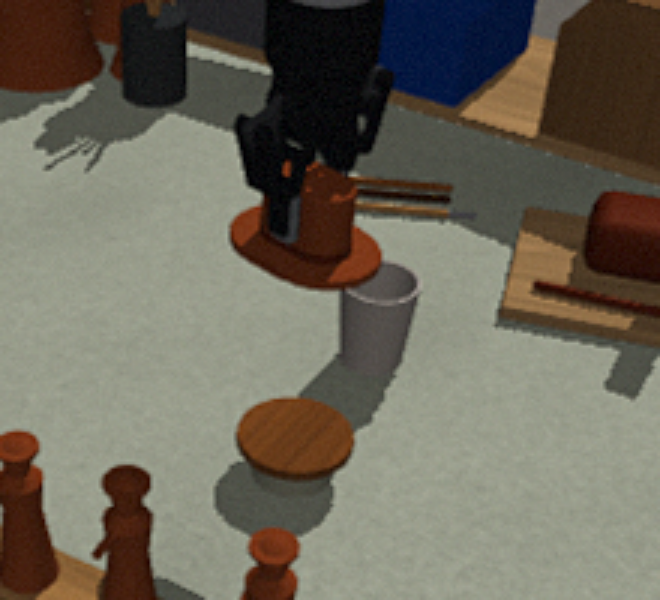

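The hat hangs level in the gripper, brim around (305,245), and rose 168–169 mm, the same as the TCP, so there was no slip; the underside is at TCP − 17.6 mm. The stand (295,437) is empty. I'll carry it over the row.

Converted, 0.275 m / 0.6 = 0.4583, 0.24 m / 0.6 = 0.4, -0.19 rad / 2 = -0.095.

move_arm(motion=[[0,0,-0.005,0.0033,0.02,0,0.03],[0,0,-0.025,0.01,0.07,0,0.03],[0,0,-0.045,0.0183,0.1333,0,0.03],[0,0,-0.07,0.0267,0.2,0,0.03],[0,0,-0.095,0.0367,0.2667,0,0.03],[0,0,-0.115,0.0467,0.3333,0,0.03],[0,0,-0.135,0.055,0.4,0,0.03],[0,0,-0.135,0.0633,0.4583,0,0.03]])

```text
clock: 10.52
eef_pos: [537.0, -51.5, 227.0]
tcp_rot: [3.141, 0.001, 0.08]
contact_force: [0.7, -0.9, -2.0]
opening: 0.483
grasp_force: 50.8
```

```bash
cat > to.py <<'E'
import sys
from m import *
from scipy.spatial.transform import Rotation as R
s=sensors.sense(); t=np.array([float(a) for a in sys.argv[1:4]]); r=R.from_euler('xyz',s['tcp_rot'])
g=R.from_euler('xyz',[np.pi,0,float(sys.argv[4])])
print(s['clock'],s['eef_pos'].round(1),s['tcp_rot'].round(3),'shift',r.inv().apply(t-s['eef_pos']).round(1),'turn',(r.inv()*g).as_rotvec().round(3),s['grasp_force'])
E
python3 to.py 528.5 -215.4 226 0.08
```

```text
10.525 [537.  -51.5 227. ] [3.141e+00 1.000e-03 8.000e-02] shift [-21.6 162.7   1.1] turn [0.    0.001 0.   ] 50.807247161865234
```

Converted, 0.163 m / 0.6 = 0.2717, 0.155 m / 0.6 = 0.2583.

move_arm(motion=[[0,0,0,-0.0067,0.0533,0,0.03],[0,0,0,-0.015,0.1133,0,0.03],[0,0,0,-0.0233,0.1733,0,0.03],[0,0,0,-0.03,0.2233,0,0.03],[0,0,0,-0.0342,0.2583,0,0.03],[0,0,0,-0.0358,0.2717,0,0.03],[0,0,0,-0.0358,0.2717,0.0167,0.03],[0,0,0,-0.0358,0.2717,0.0333,0.03]])

```text
clock: 11.52
eef_pos: [529.1, -212.7, 206.3]
tcp_rot: [-3.141, 0.0, 0.08]
contact_force: [0.4, 0.5, -1.4]
opening: 0.486
grasp_force: 50.9
```

Converted, 0.045 m / 0.6 = 0.075, 0.04 m / 0.6 = 0.0667.

move_arm(motion=[[0,0,0,0,0,0.025,0.03],[0,0,0,0,0,0.05,0.03],[0,0,0,0,0,0.0667,0.03],[0,0,0,0,0,0.075,0.03],[0,0,0,0,0,0.075,0.03],[0,0,0,0,0,0.075,0.03]])

```text
clock: 12.28
eef_pos: [529.6, -213.7, 162.7]
tcp_rot: [3.141, -0.001, 0.08]
contact_force: [0.2, 0.4, -2.3]
opening: 0.486
grasp_force: 50.9
```

```bash
python3 - <<'E'
from m import *
import subprocess
for n in('scene','top'):
    im,d,w=cloud(n); w[np.isnan(w)]=-9999
    rep(n,pts(w,im,(430,640),(-300,-130),(138,185)),'hat brim')
    rep(n,pts(w,im,(430,640),(-300,-130),(138,180)),'brim')
    P=pts(w,im,(450,600),(-285,-155),(25,30.5)); rep(n,P,'foot')
    for i,(a,b) in enumerate(((430,510),(510,610),(610,700))): rep(n,pts(w,im,(a,b),(-50,70),(100,170)),f'fig{i}')
    c=im[200:410,80:300] if n=='scene' else im[130:320,340:480]
    cv2.imwrite(f'pics/{n}5.png',cv2.resize(c[:,:,::-1],(628,600)))
E
python3 to.py 528.5 -215.4 131 0.08
```

```text
scene hat brim 1682 rect [ 543.8 -224.1] [106.4  79.9] 54.8 mean [ 553.3 -225.6  156.9] z [149.2 152.9 179.8]
scene brim 1605 rect [ 543.8 -224.1] [106.4  79.9] 54.8 mean [ 553.4 -225.4  155.6] z [149.1 152.8 175.4]
scene foot 1368 rect [ 524.  -216.6] [144.5  90.2] 4.4 mean [ 541.3 -227.3   27.3] z [25.5 27.3 29.2]
scene fig0 324 rect [469.4  -6.1] [33.4 33.4] 37.9 mean [472.8  -8.4 123.7] z [103.4 124.5 140.7]
scene fig1 428 rect [561.3  -0.6] [34.  35.5] 21.9 mean [565.1  -5.7 132.4] z [104.1 126.9 154.6]
scene fig2 435 rect [667.8  11.3] [33.4 33.8] 51.2 mean [669.1   6.9 128.7] z [103.9 124.9 148.1]
top hat brim 904 rect [ 530.7 -197.5] [ 58.2 118.2] 85.8 mean [ 527.3 -195.7  155.9] z [150.8 154.2 173.6]
top brim 886 rect [ 530.7 -197.5] [ 58.2 118.2] 85.8 mean [ 527.4 -195.7  155.4] z [150.8 154.2 169.4]
top foot 570 rect [ 526.6 -203. ] [118.4  77.9] 12.0 mean [ 523.9 -185.8   28.2] z [25.6 28.3 30.2]
top fig0 255 rect [468.6  -3. ] [34.7 31. ] 43.0 mean [468.6  -1.7 136.1] z [108.7 140.3 144.3]
top fig1 311 rect [ 5.609e+02 -3.000e-01] [42.1 31. ] 85.5 mean [558.8   2.1 143.5] z [106.5 153.9 158.7]
top fig2 314 rect [664.1  15.7] [31.1 39.4] 44.9 mean [663.1  14.2 137.6] z [106.1 147.1 151.9]
12.375 [ 529.6 -213.7  162.8] [ 3.141e+00 -1.000e-03  8.000e-02] shift [-1.3  1.6 31.8] turn [ 0.    -0.001 -0.   ] 50.90437710285187
```

View pics/scene5.png

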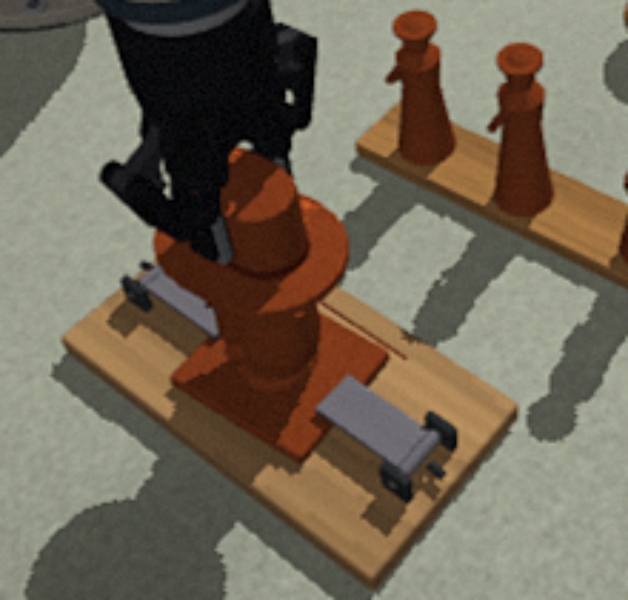

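The hat sits square above the head (250,240 in the crop) and the figures have not moved. The gap is 42.5 mm in both views. I'll lower it 31.5 mm gently.

Converted, 0.0315 m / 0.6 = 0.0525, 0.031 m / 0.6 = 0.0517.

move_arm(motion=[[0,0,0,-0.0017,0.0025,0.01,0.03],[0,0,0,-0.0017,0.0025,0.0217,0.03],[0,0,0,-0.0017,0.0025,0.0317,0.03],[0,0,0,-0.0017,0.0025,0.04,0.03],[0,0,0,-0.0017,0.0025,0.0467,0.03],[0,0,0,-0.0017,0.0025,0.0517,0.03],[0,0,0,-0.0017,0.0025,0.0525,0.03],[0,0,0,-0.0017,0.0025,0.0525,0.03]])

```text
clock: 13.38
eef_pos: [528.5, -215.2, 130.9]
tcp_rot: [3.142, -0.0, 0.08]
contact_force: [0.2, 0.7, -2.3]
opening: 0.488
grasp_force: 50.9
```

move_arm(motion=[[0,0,0,0,0,0,0.03],[0,0,0,0,0,0,0.03],[0,0,0,0,0,0,0.03],[0,0,0,0,0,0,0.03]])

```text
clock: 13.88
eef_pos: [528.4, -215.1, 130.8]
tcp_rot: [-3.142, -0.0, 0.08]
contact_force: [0.7, 0.4, -2.5]
opening: 0.485
grasp_force: 50.9
```

```bash
python3 - <<'E'
from m import *
for n in('scene','top'):
    im,d,w=cloud(n); w[np.isnan(w)]=-9999
    P=pts(w,im,(430,640),(-300,-130),(115,130)); rep(n,P,'brim')
    k=P[:,2]>115; P=P[k]; A=np.c_[P[:,:2],np.ones(len(P))]; print(np.linalg.lstsq(A,P[:,2],rcond=None)[0].round(4))
    # ellipse fit of outer brim with known axes and yaw: least-squares centre from boundary extents
    from scipy.optimize import minimize
    c,s=np.cos(.08),np.sin(.08)
    def cost(q):
        D=P[:,:2]-q; a=D[:,0]*c+D[:,1]*s; b=-D[:,0]*s+D[:,1]*c
        return np.sum(np.maximum(0,(a/60)**2+(b/42)**2-1))+1e-3*np.sum((q-[528.5,-215])**2)
    print(n,'centre',minimize(cost,[528.5,-215.],method='Nelder-Mead').x.round(1))
    for kk,(a,b) in(('near',(410,470)),('far',(590,650))): rep(n,pts(w,im,(a,b),(-228,-198),(22,60)),kk)
s=sensors.sense(); print(s['contact_force'],s['qvel'].round(3))
E
python3 to.py 528.5 -215.4 131 0.08
```

```text
scene brim 1236 rect [ 542.4 -224.9] [105.7  80.8] 56.2 mean [ 552.5 -225.9  120.8] z [117.7 120.6 125.4]
[-4.300000e-03  7.000000e-03  1.247214e+02]
scene centre [ 532.7 -217.7]
scene near 52 rect [ 423.2 -221.2] [14.  25.2] 87.2 mean [ 417.8 -222.7   34.5] z [32.  34.3 37.6]
scene far 547 rect [ 620.  -213.1] [59.7 29.8] 0.0 mean [ 620.9 -213.7   34.1] z [31.8 34.  36.6]
top brim 751 rect [ 530.8 -198.2] [ 58.  118.6] 84.3 mean [ 527.8 -196.8  122. ] z [118.7 121.9 125.6]
[-7.000000e-04 -9.800000e-03  1.204278e+02]
top centre [ 529.7 -210.4]
top near 410 rect [ 439.8 -212.8] [59.2 29.5] 0.1 mean [ 439.7 -212.5   35.4] z [32.2 35.3 38.7]
top far 336 rect [ 619.5 -212.2] [29.1 59.4] 88.4 mean [ 622.7 -211.7   35.7] z [32.5 35.7 39.4]
[ 0.34686842 -0.52858438 -1.83458926] [ 0.003  0.001 -0.001  0.     0.002 -0.001]
13.975 [ 528.4 -215.1  130.8] [ 3.142 -0.     0.08 ] shift [ 0.1  0.3 -0.2] turn [ 0. -0. -0.] 50.90504050254822
```

```bash
python3 -c "
from rig import order; print(order.sign_off())"
```

```text
the job is handed in; nothing more can be done
None
```

I handed the job in with both straps shut and the hat gripped, still and level about 10 mm above the head, centred to within a few millimetres and aligned with it; the hand-in returned no verdict.

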